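# Seal a gasketed tote with its two quarter-turn latches

### The arm

A 7-joint arm with a two-finger parallel gripper is mounted at the origin on the work surface. World frame = base frame: x ahead of the robot, y to its left, z up, the work surface at z = 0. Lengths are in m, angles in rad, forces in N, time in s.
With the tool pointing down it reaches from about 0.4 to 0.85 m from the base axis. Payload 10.4 kg.
Tool frame: the origin (TCP) lies at the very end of the fingers, on their centre line; the grasp point (between the pads) lies 19 mm behind it (manip.grip_point_offset is the z of the grasp point in the tool frame, in m); z points along the fingers, y is the direction in which the jaws open and shut (so a half turn about z gives the same grasp; the last joint's range is limited). The gripper opens to 85 mm and grips with 20 to 120 N. Pads are 22 mm wide; open, the fingers measure 114 mm over their backs; the gripper's body (76 mm by 85 mm) begins 54 mm behind the grasp point. The pads swing forward as they close: fully open they stand 13 mm farther back than shut.
Start: joints at [-1.164, 0.332, -0.065, 1.46, 0.022, 1.35, -0.088], TCP at [0.26, 0.568, 0.231] pointing down, gripper open.
Joint ranges: [-2.6, 2.6], [-0.5, 2.12], [-1.47, 1.34], [0.16, 2.42], [-1.27, 4.41], [0.06, 2.06], [-2.6, 2.6]. Speed limits (rad/s): [2.22, 2.22, 2.79, 2.79, 3.14, 3.14, 3.14].

### API

Orientations are given as a unit quaternion [x, y, z, w].
In Python, from workcell import manip, camera, get_calibration, hand_in gives the robot as it stands.
- The arm moves only by the shell command python3 -m pendant 'ROWS' [FORCE]. ROWS is JSON, a list of rows, each a list of 5 numbers: the shift along the tool's x, y, z in units of 40 mm (1.0 is 40 mm), then the turn about the tool's z in units of 6 degrees (1.0 is 6 degrees), then the closure, from 0 (fully open) to 1 (shut). A call has 1 to 5 rows; each row is the pose to reach, as a shift and turn from the pose commanded when the call began, along the tool's axes at that moment; what a row does not reach only later rows make up. A row lasts 1/8 s, in which the tool goes at most 62.5 mm and 10.7 degrees, less where a joint would pass 70% of its speed; a pose out of reach is approached as far as the arm can. A call with a gripper value outside its range is refused whole. The fingers move at their own pace and stop on an object; FORCE is the grip in N (left out, the last holds). Time passes only in rows, so rows that repeat a pose let the fingers close. It gives the time, the measured TCP pose, the force and the opening at its end, in the units of the state.
- manip.get_obs(): the state, without advancing time (a new reading comes with each control period).
- camera(name): name is "side" or "top" or "wrist"; returns (picture, depth): 420x560x3 uint8, red, green, blue; 420x560 float32, m along the optical axis (not along the pixel's ray), 0 where there is no reading.
- get_calibration(name): a dict with "vfov" (degrees; the focal length in pixels is half the picture's height over the tangent of half this angle, whatever the lens; pixels are square), "cx", "cy" (the principal point, pixels), "position" and "rotation" of the camera in the world. Camera axes: x right, y down, z forward; pixel columns grow to the right and rows downward; lengths in m; the calibration is good to about 2 mm. A picture is of the moment at which its call begins: read the wrist's pose just before it. get_calibration takes no time and is no camera call; for the wrist camera it gives the pose at the moment of the call.
- hand_in(): hands the job in, once; it reports no verdict.
The state is a dict: "clock": time; "joint_pos": joint angles; "joint_velocities": joint speeds; "tau": joint torques, N m; "position": TCP position; "ee_rot": TCP orientation; "ft_force": force on the tool from outside, world axes, zero at the start; "torque": the same for the moment, N m; "grip_width": opening from 0.0 (shut) to 1.0 (fully open).
Only numpy, scipy, OpenCV 4.12 (cv2) and the standard library are available. Lean on these libraries where they do the work, as an engineer would, in place of code of your own. Each camera call takes 0.05 s, during which the arm holds its last target.

### The job

The lid of the blue tote in front of you stands ajar. Lower it onto its gasket without slamming it, then swing both orange latch handles a quarter turn inwards, towards each other, as far as they go, so that the cams draw the lid down tight. Let go, and leave the scanner, the label roll and the parts bin where they are.

Things in the scene. Friction and masses are not known exactly. Their poses are not given: they have to be found in the camera images.
- tote: Blue tote, 200 mm deep (x), 300 mm wide (y), fixed in a black steel tray on the bench. Origin on the bench under its middle; z up, +x from the front (latch side, nearer the robot) to the rear (hinge side). Rim at z = 126 mm, with a soft gasket on it. Hinge line of the lid along y at x = +104, z = 130 mm. Lid shut tight: flat top at z = 132.5 mm, front edge at x = -107 mm.
- lid (a joint): Lid angle about its rear hinge, rad: 0 = tight, positive = open. Panel 5 mm thick, front edge 211 mm from hinge. Stiff hinge: stays where left; 2 to 7 N at its front moves it. Let go, it rests on the gasket at about 0.02 (front edge 4 mm up). Only the latches draw it further, each its own corner (the lid flexes). Cams catch at up to 0.03; if higher, or turned too soon, they miss the keepers.
- lid_front (a point): Point on the lid's top face midway between the latches, 195 mm from the hinge line (16 mm in from the front edge); a clear place to press. Its x, y, z axes are those of the lid (z out of its top face, x towards the hinge).
- latch_left (a joint): Turn of the left latch (tote y = +95 mm), rad: 0 = open, handle pointing to the hinge; 1.571 = home at its stop, handle along the front edge, pointing to the other latch. Closes clockwise from above. Its pawl catches a ramp under the front rim from about 0.7, draws its corner of the lid down 3 mm till about 1.35, then stays. Needs 2 to 6 N at 50 mm from the axis.
- latch_right (a joint): Turn of the right latch (tote y = -95 mm), the mirror image: 0 = open, pointing to the hinge; 1.571 = home, pointing to the other latch. Closing is counter-clockwise seen from above. Same behaviour and force.
- latch_left_axis (a point): Top of the left latch's hub, on its turning axis, 26 mm above the lid's top face; 160 mm from the hinge line, tote y = +95 mm. Axes as the lid's. Hub 26 mm in diameter. Height above the bench: about 162 mm with the lid resting on the gasket, about 158.5 mm when this corner is drawn tight.
- latch_right_axis (a point): Same for the right latch, tote y = -95 mm.
- latch_left_tip (a point): End of the left latch's orange handle, 70 mm from its turning axis, half-way up the bar. The bar is straight, 15 mm wide and 16 mm high, from 10 to 26 mm above the lid's top face; the finger of a gripper can push its side. Its x axis points along the handle from the axis outwards.
- latch_right_tip (a point): Same for the right latch.
- scanner_center (a point): Bystander: grey and black hand-held scanner lying on its side, about 130 by 110 mm, 40 mm high; the point is half-way up.
- label_roll_center (a point): Bystander: white roll of blank labels standing on end, 96 mm in diameter, 55 mm high; the point is at its centre.
- parts_bin_center (a point): Bystander: small open blue bin with green parts, 100 by 150 mm, 70 mm high; the point is half-way up.

How it is judged:
By the outcome, as a careful person would: the job done as asked, in the order asked, and still so for the second after the job is handed in, with the robot touching nothing.
It also fails if it takes over 58 s, if anything falls off the work surface, if the arm or the gripper's body presses on something with over 40 N, if the wrist force passes 120 N, or if a joint passes its speed limit or range.

## Working session

There is one attempt and no reset: what is moved stays moved. The work goes in short steps, Python scripts to look and compute and a shell command to move; the robot and the scene stay as the last step left them, time stands still between calls to the robot, and variables do not carry over. Pictures are saved under pics/ and viewed, and the job is handed in when it is done.

```bash
mkdir -p pics; ls; python3 - <<'E'
from workcell import manip,camera,get_calibration
import cv2,numpy as np
o=manip.get_obs(); print(o)
for n in ["side","top"]:
    p,d=camera(n); cv2.imwrite(f"pics/{n}0.png",p[:,:,::-1]); np.save(f"pics/{n}0.npy",d); c=get_calibration(n); print(c); np.save(f"pics/{n}_cal.npy",c,allow_pickle=True)
E
```

```text
pics
{'clock': 0.0, 'joint_pos': array([-1.16362524,  0.33286274, -0.06470587,  1.46095172,  0.02160122,
        1.34990882, -0.08848776]), 'joint_velocities': array([-9.13575163e-04,  1.05775903e-03, -2.65637524e-04, -4.23319252e-04,
       -1.35413140e-04, -2.07543620e-04, -9.28245337e-05]), 'tau': array([-9.95378286e-04, -6.25460744e+01,  4.85177629e-02, -3.91606843e+01,
        1.61526224e-02,  9.96605231e-03, -5.31327566e-05]), 'position': array([0.26025707, 0.56781336, 0.23051669]), 'ee_rot': array([ 2.13216367e-01,  9.77004742e-01, -7.07381239e-04, -1.20098221e-04]), 'ft_force': array([ 0.19779435, -1.03111662, -0.47137077]), 'torque': array([-0.01790529,  0.04540999,  0.0058425 ]), 'grip_width': 1.0007732388554658}
{'vfov': 48.68145678534954, 'cx': 280.93620969653176, 'cy': 208.34858312294753, 'position': array([ 0.93143323, -0.16486008,  0.96468212]), 'rotation': array([ 0.82979065,  0.51150455, -0.11242304, -0.19279947])}
{'vfov': 43.453956222160286, 'cx': 271.0364043492948, 'cy': 214.41510570873686, 'position': array([0.29015424, 0.02514457, 1.40109314]), 'rotation': array([-0.68702181,  0.71865039, -0.07560267,  0.07633409])}
```

View pics/side0.png

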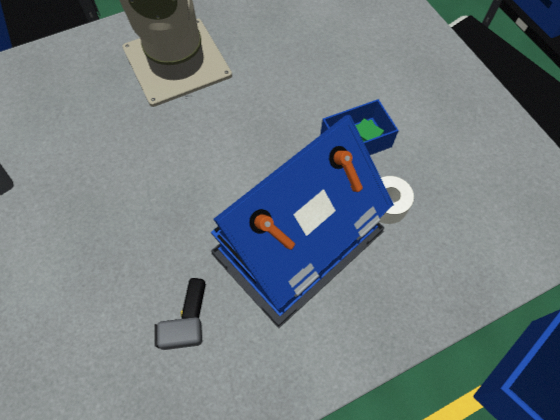

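View pics/top0.png

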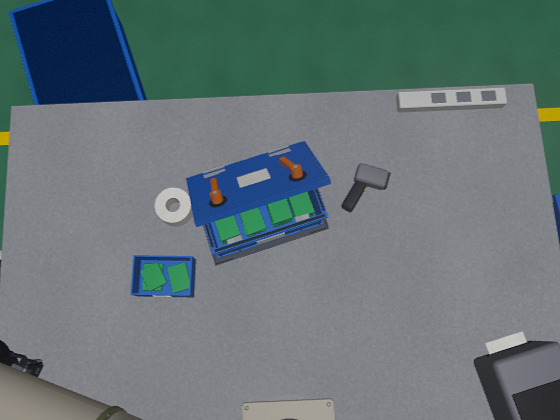

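Both views show the tote with the lid well open. In the top view the hubs are at about (217,198) on the left and (297,174) on the right, with the handles pointing rearwards. Next I deproject these pixels using the depth.

```bash
cat > h.py <<'E'
import numpy as np,cv2
from scipy.spatial.transform import Rotation as R
def cloud(d,c):
    f=d.shape[0]/2/np.tan(np.radians(c['vfov']/2))
    v,u=np.mgrid[:d.shape[0],:d.shape[1]]
    P=np.stack([(u-c['cx'])/f*d,(v-c['cy'])/f*d,d],-1)
    return P@R.from_quat(c['rotation']).as_matrix().T+np.array(c['position'])
def load(n,i=0):
    d=np.load(f"pics/{n}{i}.npy"); c=np.load(f"pics/{n}_cal.npy",allow_pickle=True).item()
    return cv2.imread(f"pics/{n}{i}.png"),d,cloud(d,c),c
def proj(p,c,H=420):
    f=H/2/np.tan(np.radians(c['vfov']/2)); q=R.from_quat(c['rotation']).inv().apply(np.array(p)-c['position'])
    return q[...,:2]/q[...,2:]*f+[c['cx'],c['cy']]
E
python3 - <<'E'
from h import *
np.set_printoptions(precision=4,suppress=True)
for n in ["side","top"]:
    im,d,P,c=load(n)
    hsv=cv2.cvtColor(im,cv2.COLOR_BGR2HSV)
    m=(hsv[...,0]<14)&(hsv[...,1]>150)&(hsv[...,2]>90)
    k,l,s,ce=cv2.connectedComponentsWithStats(m.astype(np.uint8))
    for i in range(1,k):
        if s[i,4]>30:
            q=P[l==i]; print(n,s[i],ce[i],q.mean(0),q[np.argmin(q[:,2])],q[np.argmax(q[:,2])])
    # lid plane: blue
    b=(abs(hsv[...,0].astype(int)-112)<14)&(hsv[...,1]>120)
    cv2.imwrite(f"pics/b_{n}.png",b*255)
    x0,y0,x1,y1=(205,110,400,320) if n=="side" else (180,135,335,265)
    cv2.imwrite(f"pics/crop_{n}.png",cv2.resize(im[y0:y1,x0:x1],None,fx=3.5 if n=="top" else 2.8,fy=3.5 if n=="top" else 2.8,interpolation=cv2.INTER_CUBIC))
E
```

```text
side [334 151  28  41 423] [348.1324 168.5934] [0.6106 0.1406 0.2504] [0.611  0.1671 0.2044] [ 0.9314 -0.1649  0.9647]
side [254 214  41  35 429] [272.8858 230.0769] [ 0.6581 -0.0328  0.2524] [ 0.685  -0.0137  0.2154] [ 0.9314 -0.1649  0.9647]
top [280 157  23  21 204] [291.799 167.5  ] [ 0.6493 -0.0313  0.2496] [ 0.6784 -0.0063  0.2113] [ 0.6359 -0.0394  0.2721]
top [210 180  13  24 144] [215.9861 194.6389] [0.5916 0.1421 0.2561] [0.6354 0.147  0.2231] [0.5823 0.145  0.2714][ WARN:0@0.637] global loadsave.cpp:1063 imwrite_ Unsupported depth image for selected encoder is fallbacked to CV_8U.
```

View pics/crop_top.png

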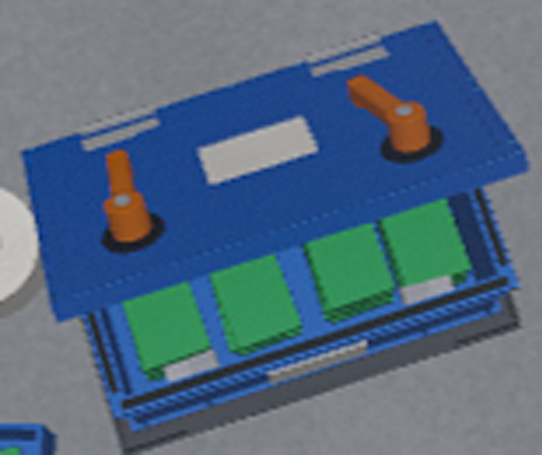

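View pics/crop_side.png

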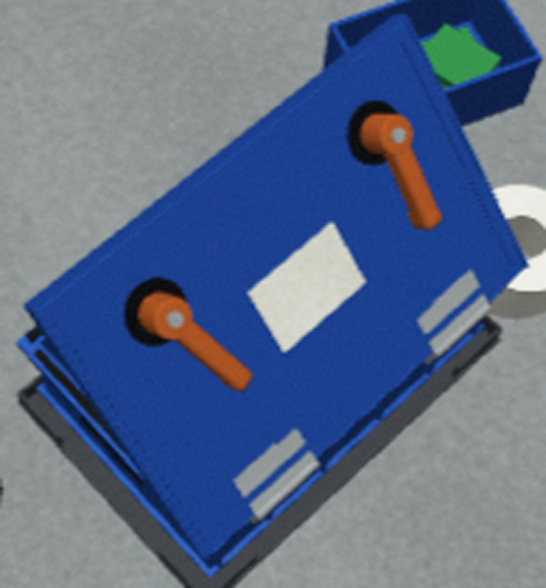

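```bash
python3 - <<'E'
from h import *
np.set_printoptions(precision=4,suppress=True)
for n,poly in [("top",[(188,180),(303,143),(327,177),(198,222)]),("side",[(217,220),(347,120),(390,185),(280,305)])]:
    im,d,P,c=load(n)
    m=np.zeros(d.shape,np.uint8); cv2.fillPoly(m,[np.array(poly)],1)
    q=P[(m>0)&(d>0)]
    for it in range(8):
        ce=np.median(q,0) if it==0 else q.mean(0)
        nrm=np.linalg.svd(q-ce,full_matrices=False)[2][2]; nrm*=np.sign(nrm[2])
        r=(q-ce)@nrm; q=q[abs(r)<max(.003,2*r.std())] if it else q[abs(r)<.02]
    print(n,len(q),"n",nrm,"std",r.std(),"angle",np.arccos(nrm[2]),"yaw of -n xy",np.arctan2(-nrm[1],-nrm[0]))
    def hit(u,v,off=0):
        f=210/np.tan(np.radians(c['vfov']/2)); ray=R.from_quat(c['rotation']).apply([(u-c['cx'])/f,(v-c['cy'])/f,1]); o=np.array(c['position'])
        t=((ce+off*nrm-o)@nrm)/(ray@nrm); return o+t*ray
    def C(x,y): return (x/3.5+180,y/3.5+135) if n=="top" else (x/2.8+205,y/2.8+110)
    pts={"top":dict(FL=(57,318),FR=(526,165),RL=(23,152),RR=(435,22)),"side":dict(FL=(408,14),FR=(28,305),RR=(208,562),RL=(525,265))}[n]
    Wd={k:hit(*C(*v)) for k,v in pts.items()}
    for k,v in Wd.items(): print(k,v)
    for a,b in ["FL FR".split(),"RL RR".split(),"FL RL".split(),"FR RR".split()]: print(a,b,np.linalg.norm(Wd[a]-Wd[b]), np.arctan2(*(Wd[b]-Wd[a])[[1,0]]))
    # tool tops: axis & tip (tops 26 above)
    la={"top":dict(LA=(121,200),LT=(118,157),RA=(403,110),RT=(355,83)),"side":dict(LA=(398,135),LT=(432,215),RA=(175,319),RT=(247,380))}[n]
    for k,v in la.items(): Wd[k]=hit(*C(*v),.026); print(k,Wd[k])
    ex=(Wd['RL']-Wd['FL'])+(Wd['RR']-Wd['FR']); ex/=np.linalg.norm(ex); ey=np.cross(nrm,ex)
    for s in "LR":
        e=Wd[s+'T']-Wd[s+'A']; print(s,"handle angle (ccw from ex)",np.arctan2(e@ey,e@ex),np.linalg.norm(e))
    print('ex',ex)
E
```

```text
top 4831 n [0.6671 0.1876 0.721 ] std 0.001233651205227951 angle 0.7655796202367064 yaw of -n xy -2.8674694929253697
FL [0.5151 0.1824 0.2907]
FR [ 0.5996 -0.1118  0.2892]
RL [0.6676 0.2265 0.1381]
RR [ 0.7516 -0.0721  0.1382]
FL FR 0.3061247742186893 -1.2913421053398233
RL RR 0.31022828011694487 -1.2968542262533531
FL RL 0.2202161761749827 0.28164793613610795
FR RR 0.21789105515684024 0.25555439903152
LA [0.5959 0.1445 0.2619]
LT [0.6357 0.1499 0.2237]
RA [ 0.6476 -0.0385  0.2617]
RT [ 0.6795 -0.0096  0.2247]
L handle angle (ccw from ex) -0.09748666483140714 0.055481576348024135
R handle angle (ccw from ex) 0.34882918389008355 0.05684363216041627
ex [ 0.6951  0.1914 -0.6929]
side 13395 n [0.6675 0.188  0.7205] std 0.0012179759631771076 angle 0.7662849736428486 yaw of -n xy -2.8670939843740872
FL [0.5263 0.1912 0.2769]
FR [ 0.6088 -0.113   0.2798]
RR [ 0.7575 -0.0702  0.1308]
RL [0.6699 0.2275 0.1344]
FL FR 0.3151774007892983 -1.3059104136848705
RL RR 0.31037230043054126 -1.2844148902021113
FL RL 0.20553774595156776 0.24751682667940691
FR RR 0.21482369298232343 0.2798181756973525
LA [0.5956 0.1456 0.2607]
LT [0.6385 0.1528 0.219 ]
RA [ 0.647  -0.0375  0.2608]
RT [ 0.6859 -0.008   0.217 ]
L handle angle (ccw from ex) -0.06982599589554836 0.060297073658479035
R handle angle (ccw from ex) 0.28260843969124216 0.06557507780667486
ex [ 0.6955  0.188  -0.6934]
```

```bash
cat >> h.py <<'E'
YAW=0.2745; X=np.array([np.cos(YAW),np.sin(YAW),0]); Y=np.array([-np.sin(YAW),np.cos(YAW),0]); Z=np.array([0,0,1.])
O=np.array([.6134,.051,0])
def T(x,y,z): return O+x*X+y*Y+z*Z   # tote frame, m
def totepos(p): d=np.array(p)-O; return np.array([d@X,d@Y,d[2]])
def lidpt(a,r,h,y=0):
    return T(.104-r*np.cos(a)+h*np.sin(a), y, .130+r*np.sin(a)+(.0025+h)*np.cos(a))
def rel(pos,yaw_deg,obs):
    "yaw_deg: desired yaw of tool x in tote frame"
    M=R.from_quat(obs['ee_rot']).as_matrix(); d=M.T@(np.array(pos)-obs['position'])/.04
    y0=np.degrees(np.arctan2(M[1,0],M[0,0])); dy=(yaw_deg+np.degrees(YAW)-y0+180)%360-180
    return np.round(np.r_[d,-dy/6],3)
def state(o):
    M=R.from_quat(o['ee_rot']).as_matrix()
    return "t %.2f tote mm %s yaw %.1f F(tote) %s tz %s"%(o['clock'],np.round(totepos(o['position'])*1e3,1),np.degrees(np.arctan2(M[1,0],M[0,0])-YAW)%360,np.round([o['ft_force']@X,o['ft_force']@Y,o['ft_force'][2]],1),np.round(M[:,2],3))
E
python3 - <<'E'
from h import *
from workcell import manip
o=manip.get_obs(); print(state(o)); print(rel(lidpt(.766,.195,0)+[0,0,.08],180,o), lidpt(.766,.195,0))
E
python3 -m pendant '[[0,0,-1,0,1],[0,0,-2,0,1],[0,0,-3,0,1],[0,0,-3.2,0,1],[0,0,-3.2,0,1]]' 40
```

```text
t 0.10 tote mm [-199.8  593.2  230.6] yaw 139.6 F(tote) [ 0.5 -0.2  0.8] tz [-0.    -0.001 -1.   ]
[-12.713  -8.663  -2.898  -6.725] [0.57823337 0.04109677 0.26698704]
clock: 0.72
position: [0.2604, 0.5682, 0.3588]
ee_rot: [0.213, 0.977, -0.0, -0.0]
ft_force: [-0.4, 0.2, -0.5]
grip_width: -0.002
```

```bash
python3 -m pendant '[[-0.8,-0.5,0,0,1],[-1.6,-1.1,0,0,1],[-2.5,-1.7,0,0,1],[-3.4,-2.3,0,0,1],[-4.2,-2.9,0,0,1]]'
python3 -m pendant '[[-0.9,-0.6,0,0,1],[-1.8,-1.2,0,0,1],[-2.6,-1.8,0,0,1],[-3.5,-2.4,0,0,1],[-4.2,-2.9,0,0,1]]'
python3 -m pendant '[[-0.9,-0.6,0,-1.4,1],[-1.8,-1.2,0,-2.8,1],[-2.6,-1.8,0,-4.2,1],[-3.5,-2.4,0,-5.6,1],[-4.2,-2.9,0,-6.7,1]]'
python3 - <<'E'
from h import *
from workcell import manip
o=manip.get_obs(); print(state(o)); print(rel(lidpt(.766,.195,0)+[0,0,.04],180,o))
E
```

```text
clock: 1.35
position: [0.3653, 0.3908, 0.3574]
ee_rot: [0.214, 0.977, -0.001, -0.001]
ft_force: [0.6, 0.9, -1.0]
grip_width: -0.003
clock: 1.98
position: [0.4695, 0.2153, 0.3575]
ee_rot: [0.214, 0.977, -0.001, -0.001]
ft_force: [0.7, 0.0, 0.3]
grip_width: -0.002
clock: 2.6
position: [0.5737, 0.04, 0.3573]
ee_rot: [-0.137, 0.991, -0.0, -0.001]
ft_force: [1.0, 1.8, -0.0]
grip_width: 0.001
t 2.60 tote mm [-4.120e+01  2.000e-01  3.573e+02] yaw 180.0 F(tote) [ 1.5  1.4 -0. ] tz [-0.003 -0.001 -1.   ]
[-0.121 -0.005  1.257  0.005]
```

```bash
python3 - <<'E'
from h import *
for a in [.766,.7,.6,.5,.4,.3,.2,.15,.1,.05,.02,.01]:
    p=totepos(lidpt(a,.195,0))*1e3+[11,0,0]; print(a,p.round(1))
E
python3 -m pendant '[[-0.1,0,0.5,0,1],[-0.2,0,1.0,0,1],[-0.3,0,1.5,0,1],[-0.4,0,1.8,0,1],[-0.4,0,1.9,0,1]]'
python3 - <<'E'
from h import *
from workcell import manip,camera
o=manip.get_obs(); print(state(o))
p,d=camera("side"); cv2.imwrite("pics/s1.png",cv2.resize(p[80:330,180:420,::-1],None,fx=2.4,fy=2.4))
E
```

```text
0.766 [-25.5  -0.  267. ]
0.7 [-34.1   0.  257.5]
0.6 [-45.9  -0.  242.2]
0.5 [-56.1  -0.  225.7]
0.4 [-64.6  -0.  208.2]
0.3 [-71.3  -0.  190. ]
0.2 [-76.1   0.  171.2]
0.15 [-77.8  -0.  161.6]
0.1 [-79.  -0. 152.]
0.05 [-79.8   0.  142.2]
0.02 [-80.    0.  136.4]
0.01 [-80.    0.  134.4]
clock: 3.22
position: [0.5886, 0.0462, 0.2818]
ee_rot: [-0.136, 0.991, -0.0, -0.001]
ft_force: [0.0, -0.4, 0.1]
grip_width: -0.001
t 3.23 tote mm [-25.2   2.1 281.8] yaw 179.9 F(tote) [-0.1 -0.4  0.1] tz [-0.002 -0.    -1.   ]
```

View pics/s1.png

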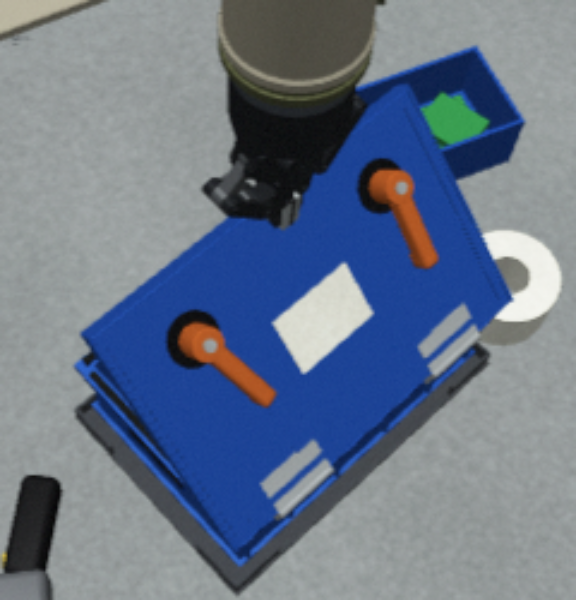

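The fingers, shut, are at about (285,215), over the middle of the lid's front edge and clear of both handles. I start lowering.

```bash
python3 -m pendant '[[0,0,0.2,0,1],[0,0,0.37,0,1],[0.07,0,0.45,0,1],[0.15,0,0.53,0,1],[0.22,0,0.61,0,1]]'
python3 -c "
from h import *
from workcell import manip
print(state(manip.get_obs()))"
python3 -m pendant '[[0.07,0,0.08,0,1],[0.14,0,0.17,0,1],[0.21,0,0.27,0,1],[0.28,0,0.37,0,1],[0.34,0,0.47,0,1]]'
python3 -c "
from h import *
from workcell import manip
print(state(manip.get_obs()))"
```

```text
clock: 3.9
position: [0.5805, 0.0438, 0.259]
ee_rot: [-0.136, 0.991, 0.0, 0.0]
ft_force: [1.3, 0.8, 0.9]
grip_width: -0.002
t 3.90 tote mm [-33.6   2.  259. ] yaw 179.9 F(tote) [1.5 0.4 0.9] tz [ 0.001  0.    -1.   ]
clock: 4.53
position: [0.5671, 0.04, 0.2398]
ee_rot: [-0.135, 0.991, 0.0, -0.0]
ft_force: [-0.4, -0.4, 1.8]
grip_width: -0.0
t 4.53 tote mm [-47.5   1.9 239.8] yaw 179.8 F(tote) [-0.5 -0.3  1.8] tz [-0. -0. -1.]
```

```bash
python3 -m pendant '[[0.08,0,0.12,0,1],[0.15,0,0.25,0,1],[0.22,0,0.37,0,1],[0.28,0,0.5,0,1],[0.34,0,0.63,0,1]]'
python3 -c "
from h import *
from workcell import manip,camera
print(state(manip.get_obs()))
p,d=camera('side'); cv2.imwrite('pics/s2.png',cv2.resize(p[80:330,180:420,::-1],None,fx=2.4,fy=2.4))"
```

```text
clock: 5.15
position: [0.5541, 0.0364, 0.2145]
ee_rot: [-0.135, 0.991, 0.0, -0.0]
ft_force: [-1.0, -0.1, 1.3]
grip_width: -0.0
t 5.15 tote mm [-61.    2.  214.5] yaw 179.8 F(tote) [-1.   0.2  1.3] tz [-0.  0. -1.]
```

View pics/s2.png

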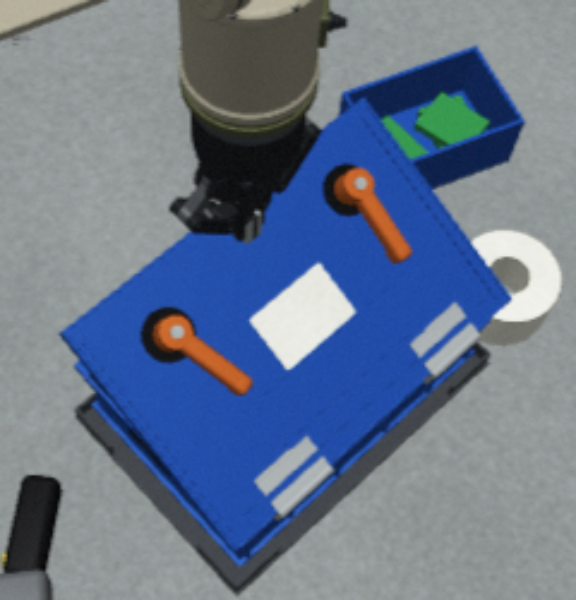

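The lid is following the fingers, now at about (250,230).

```bash
python3 -m pendant '[[0.07,0,0.13,0,1],[0.12,0,0.26,0,1],[0.17,0,0.39,0,1],[0.22,0,0.52,0,1],[0.27,0,0.65,0,1]]'
python3 -m pendant '[[0.03,0,0.12,0,1],[0.06,0,0.24,0,1],[0.09,0,0.36,0,1],[0.11,0,0.48,0,1],[0.13,0,0.58,0,1]]'
python3 -c "
from h import *
from workcell import manip
print(state(manip.get_obs()))"
```

```text
clock: 5.82
position: [0.5439, 0.0336, 0.1886]
ee_rot: [-0.136, 0.991, 0.0, 0.0]
ft_force: [1.3, 0.2, 1.1]
grip_width: -0.002
clock: 6.45
position: [0.5388, 0.0321, 0.1654]
ee_rot: [-0.135, 0.991, 0.0, -0.0]
ft_force: [-1.4, -0.1, 2.0]
grip_width: 0.001
t 6.45 tote mm [-76.9   2.1 165.4] yaw 179.8 F(tote) [-1.4  0.3  2. ] tz [-0.  0. -1.]
```

Now slower down to the gasket.

```bash
python3 -m pendant '[[0.01,0,0.08,0,1],[0.02,0,0.16,0,1],[0.03,0,0.24,0,1],[0.04,0,0.32,0,1],[0.05,0,0.4,0,1]]'
python3 -m pendant '[[0,0,0.06,0,1],[0.01,0,0.12,0,1],[0.01,0,0.17,0,1],[0.02,0,0.22,0,1],[0.02,0,0.25,0,1]]'
python3 -c "
from h import *
from workcell import manip
print(state(manip.get_obs()))"
```

```text
clock: 7.08
position: [0.537, 0.0316, 0.1495]
ee_rot: [-0.135, 0.991, 0.0, 0.0]
ft_force: [0.8, -0.5, 0.6]
grip_width: 0.005
clock: 7.7
position: [0.5363, 0.0314, 0.1397]
ee_rot: [-0.135, 0.991, 0.0, 0.0]
ft_force: [0.5, 0.3, 0.5]
grip_width: 0.002
t 7.70 tote mm [-79.5   2.  139.7] yaw 179.8 F(tote) [0.6 0.2 0.5] tz [ 0.  0. -1.]
```

```bash
python3 -m pendant '[[0,0,0.03,0,1],[0,0,0.06,0,1],[0,0,0.08,0,1],[0,0,0.1,0,1],[0,0,0.1,0,1]]'
python3 -m pendant '[[0,0,0.02,0,1],[0,0,0.04,0,1],[0,0,0.04,0,1]]'
python3 -c "
from h import *
from workcell import manip,camera
print(state(manip.get_obs()))
p,d=camera('side'); cv2.imwrite('pics/s3.png',cv2.resize(p[80:330,180:420,::-1],None,fx=2.4,fy=2.4));np.save('pics/side3.npy',d);cv2.imwrite('pics/side3.png',p[:,:,::-1])"
```

```text
clock: 8.32
position: [0.5362, 0.0314, 0.136]
ee_rot: [-0.135, 0.991, 0.0, 0.0]
ft_force: [-1.0, 0.1, 5.2]
grip_width: 0.001
clock: 8.7
position: [0.5362, 0.0314, 0.1349]
ee_rot: [-0.135, 0.991, 0.0, 0.0]
ft_force: [-3.6, -0.2, 9.0]
grip_width: 0.0
t 8.70 tote mm [-79.6   2.1 134.9] yaw 179.8 F(tote) [-3.5  0.8  9. ] tz [ 0.  0. -1.]
```

View pics/s3.png

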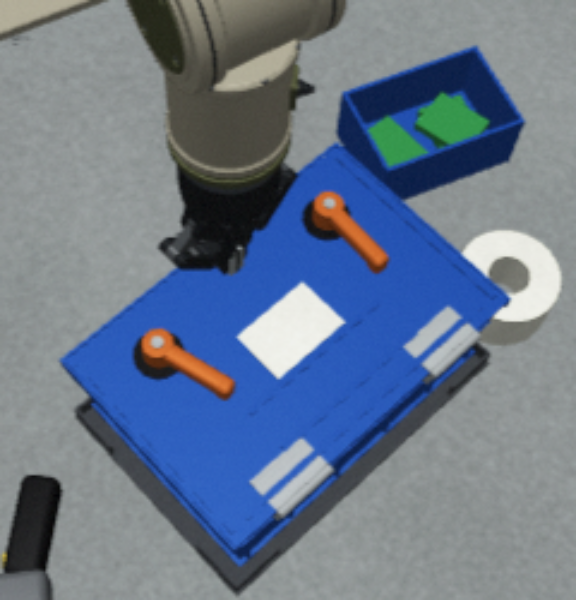

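The lid is down on the gasket (9 N reaction, z at 135 mm). I lift off and measure it.

```bash
python3 -m pendant '[[0,0,-0.2,0,1],[0,0,-0.8,0,1],[0,0,-1.6,0,1],[0,0,-2.2,0,1],[0,0,-2.2,0,1]]'
python3 -c "
from h import *
from workcell import manip,camera
print(state(manip.get_obs()))
for n in ['side','top']:
  p,d=camera(n);np.save(f'pics/{n}4.npy',d);cv2.imwrite(f'pics/{n}4.png',p[:,:,::-1])
  a,b,c,e=(200,120,400,300) if n=='side' else (180,135,335,265)
  cv2.imwrite(f'pics/c4{n}.png',cv2.resize(p[b:e,a:c,::-1],None,fx=3.5,fy=3.5,interpolation=cv2.INTER_CUBIC))
  _,_,P,cal=load(n,4)
  poly={'side':[(285,245),(330,210),(345,225),(300,262)],'top':[(250,200),(270,195),(272,200),(252,205)]}[n]
  for nm,(r0,r1) in dict(rear=(.02,.05),mid=(.07,.1),front=(.165,.2)).items():
    pass
  Q=(P-O); tx=Q@X;ty=Q@Y;tz=Q[...,2]
  for x0,x1 in [(-100,-85),(-60,-30),(0,30),(60,80)]:
    out=[]
    for y0,y1 in [(-145,-120),(-35,-10),(0,30),(45,70),(120,145)]:
      m=(tx>x0/1e3)&(tx<x1/1e3)&(ty>y0/1e3)&(ty<y1/1e3)&(tz>.1)&(tz<.145)
      out.append((m.sum(),round(float(np.median(tz[m])*1e3),1)) if m.sum()>5 else None)
    print(n,x0,out)
"
```

```text
clock: 9.38
position: [0.5371, 0.0314, 0.2239]
ee_rot: [-0.135, 0.991, 0.0, 0.002]
ft_force: [0.3, 0.2, 0.3]
grip_width: -0.001
t 9.38 tote mm [-78.8   1.8 223.9] yaw 179.8 F(tote) [0.4 0.1 0.3] tz [ 0.003  0.001 -1.   ]
side -100 [(np.int64(91), 136.4), (np.int64(83), 135.9), (np.int64(94), 136.5), (np.int64(79), 136.5), (np.int64(70), 136.7)]
side -60 [(np.int64(189), 135.6), (np.int64(173), 135.3), (np.int64(200), 135.6), (np.int64(158), 135.7), (np.int64(149), 135.3)]
side 0 [(np.int64(204), 134.5), (np.int64(183), 135.1), (np.int64(215), 134.8), (np.int64(166), 134.4), (np.int64(157), 134.4)]
side 60 [(np.int64(142), 133.2), (np.int64(130), 133.8), (np.int64(147), 133.6), (np.int64(118), 133.9), (np.int64(118), 133.2)]
top -100 [(np.int64(63), 136.3), None, None, None, (np.int64(61), 137.3)]
top -60 [(np.int64(118), 135.6), None, None, (np.int64(34), 135.4), (np.int64(120), 135.2)]
top 0 [(np.int64(116), 134.7), None, None, (np.int64(76), 134.8), (np.int64(119), 134.4)]
top 60 [(np.int64(73), 133.1), None, None, (np.int64(75), 133.8), (np.int64(78), 133.3)]
```

View pics/c4side.png

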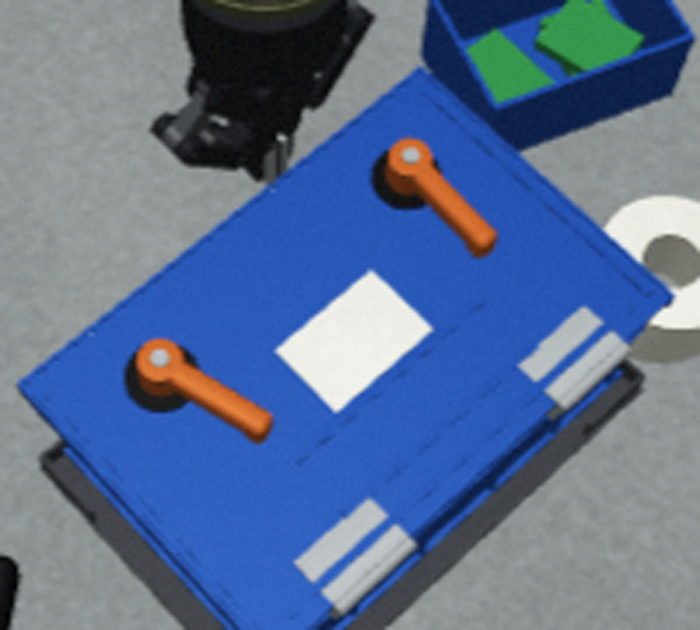

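View pics/c4top.png

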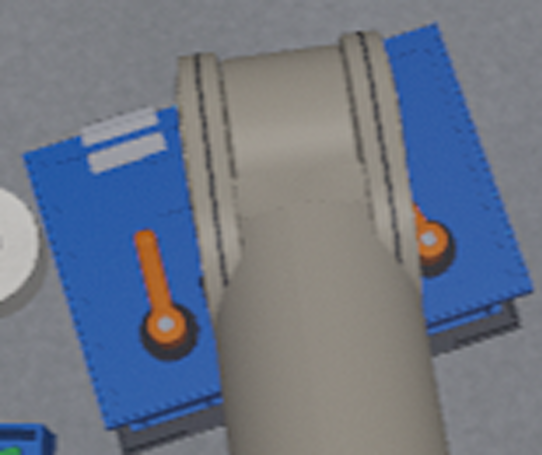

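```bash
python3 - <<'E'
from h import *
def hitz(n,u,v,z):
    c=np.load(f"pics/{n}_cal.npy",allow_pickle=True).item()
    f=210/np.tan(np.radians(c['vfov']/2)); ray=R.from_quat(c['rotation']).apply([(u-c['cx'])/f,(v-c['cy'])/f,1]); o=np.array(c['position'])
    return totepos(o+ray*(z-o[2])/ray[2])*1e3
S=lambda x,y:(200+x/3.5,120+y/3.5)
Tp=lambda x,y:(180+x/3.5,135+y/3.5)
for n,f,l in [("side",S,dict(LA=(411,155),LT=(484,240),RA=(159,357),RT=(262,426))),("top",Tp,dict(LA=(166,324),LT=(146,235),RA=(429,239)))]:
    q={k:hitz(n,*f(*v),.162) for k,v in l.items()}
    for k in q: print(n,k,q[k].round(1))
    for s in "LR":
        if s+'T' in q: e=q[s+'T']-q[s+'A']; print(s,np.arctan2(e[1],e[0]),np.hypot(*e[:2]))
E
```

```text
side LA [-55.4  95.7 162. ]
side LT [ 11.8  87.2 162. ]
side RA [-56.3 -94.5 162. ]
side RT [ 10.8 -80.2 162. ]
L -0.12710784872087125 67.690890136929
R 0.20920411840249606 68.61455594154062
top LA [-56.4  93.9 162. ]
top LT [  7.8  88.5 162. ]
top RA [-56.5 -96.3 162. ]
L -0.08477324993387292 64.43627092841615
```

The pictures and depth agree: the lid rests at about 0.02 with its front at 136.5 mm, and the hubs are at tote (-56, ±95). The left handle is turned about 0.1 and the right about 0.2. I go to the outer side of the left handle.

```bash
python3 -m pendant '[[-0.4,0.7,0,0,1],[-0.8,1.4,0,0,1],[-1.3,2.1,0,0,1],[-1.8,2.8,0,0,1],[-1.8,3.1,0,0,1]]'
python3 -c "
from h import *
from workcell import manip,camera
o=manip.get_obs();print(state(o),o['joint_pos'].round(2)); print(rel(T(-.006,.124,.145),180,o))"
```

```text
clock: 10.1
position: [0.5717, 0.1722, 0.2203]
ee_rot: [-0.137, 0.991, -0.0, -0.001]
ft_force: [0.2, -0.7, -0.4]
grip_width: -0.003
t 10.10 tote mm [ -7.3 128.  220.3] yaw 180.0 F(tote) [ 0.  -0.7 -0.4] tz [-0.002 -0.001 -1.   ] [-0.61  0.28  0.29  1.57 -0.08  1.31  1.54]
[-0.037 -0.099  1.882 -0.003]
```

```bash
python3 -m pendant '[[0,-0.1,0.5,0,1],[0,-0.1,1.0,0,1],[0,-0.1,1.5,0,1],[0,-0.1,1.85,0,1],[0,-0.1,1.88,0,1]]'
python3 -c "
from h import *
from workcell import manip,camera
o=manip.get_obs();print(state(o));
p,d=camera('side');cv2.imwrite('pics/s5.png',cv2.resize(p[120:300,200:420,::-1],None,fx=3.2,fy=3.2,interpolation=cv2.INTER_CUBIC))
for ph in np.radians([6,15,25,35,45,55,65,75,85,90,93]):
  q=np.array([-56+50*np.cos(ph)+22*np.sin(ph),95-50*np.sin(ph)+22*np.cos(ph)]); print(np.degrees(ph).round(),q.round(1))"
```

```text
clock: 10.72
position: [0.5726, 0.1657, 0.1458]
ee_rot: [-0.135, 0.991, -0.0, -0.001]
ft_force: [0.0, -0.7, 1.3]
grip_width: -0.003
t 10.72 tote mm [ -8.2 121.5 145.8] yaw 179.8 F(tote) [-0.2 -0.7  1.3] tz [-0.002 -0.001 -1.   ]
6.0 [ -4.  111.7]
15.0 [ -2.  103.3]
25.0 [-1.4 93.8]
35.0 [-2.4 84.3]
45.0 [-5.1 75.2]
55.0 [-9.3 66.7]
65.0 [-14.9  59. ]
75.0 [-21.8  52.4]
85.0 [-29.7  47.1]
90.0 [-34.  45.]
93.0 [-36.6  43.9]
```

View pics/s5.png

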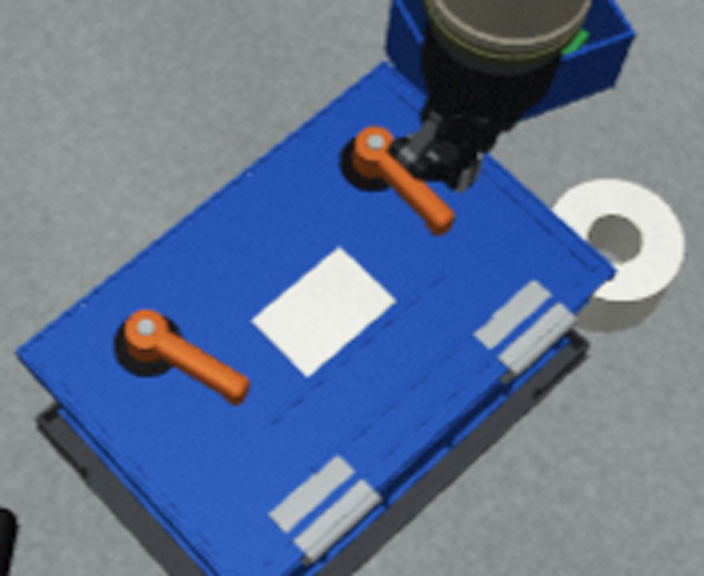

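The fingers are at about (465,175), just outside the left handle. I start the push.

```bash
python3 -m pendant '[[-0.1,-0.22,0,1,1],[-0.15,-0.44,0,2,1],[-0.16,-0.57,0,3,1],[-0.17,-0.69,0,4,1],[-0.165,-0.81,0,5,1]]'
cat > nx.py <<'E'
import sys
from h import *
from workcell import manip
o=manip.get_obs(); print(state(o))
side=sys.argv[1]; off=float(sys.argv[2]); z=float(sys.argv[3])/1e3
for a in sys.argv[4:]:
    ph=np.radians(float(a)); s=1 if side=='L' else -1
    p=T((-56+50*np.cos(ph)+off*np.sin(ph))/1e3, s*(95-50*np.sin(ph)+off*np.cos(ph))/1e3, z)
    print(a,rel(p,180-float(a) if s>0 else 90+float(a),o))
E
python3 nx.py L 22 145 36 42 48 54 60
```

```text
clock: 11.4
position: [0.5892, 0.1373, 0.1481]
ee_rot: [0.127, 0.992, 0.001, 0.001]
ft_force: [1.4, 0.6, -0.2]
grip_width: 0.003
t 11.40 tote mm [1.000e-01 8.960e+01 1.481e+02] yaw 149.7 F(tote) [ 1.5  0.2 -0.2] tz [ 0.002  0.001 -1.   ]
36 [-0.02  -0.167  0.076  0.945]
42 [-0.057 -0.305  0.076  1.945]
48 [-0.08  -0.447  0.076  2.945]
54 [-0.087 -0.589  0.076  3.945]
60 [-0.08  -0.732  0.076  4.945]
```

```bash
python3 -m pendant '[[-0.02,-0.16,0.05,1,1],[-0.06,-0.3,0.07,2,1],[-0.08,-0.45,0.07,3,1],[-0.09,-0.59,0.07,4,1],[-0.08,-0.73,0.07,5,1]]'
python3 nx.py L 22 145 66 72 78 84 90; python3 -c "
from h import *
from workcell import camera
p,d=camera('side');cv2.imwrite('pics/s6.png',cv2.resize(p[120:300,200:420,::-1],None,fx=3.2,fy=3.2,interpolation=cv2.INTER_CUBIC))"
```

```text
clock: 12.02
position: [0.5851, 0.1084, 0.1455]
ee_rot: [0.379, 0.925, 0.001, 0.001]
ft_force: [3.1, 3.2, 0.4]
grip_width: 0.005
t 12.03 tote mm [-11.6  62.9 145.5] yaw 119.7 F(tote) [3.9 2.2 0.4] tz [ 0.003  0.002 -1.   ]
66 [-0.051 -0.142  0.011  0.946]
72 [-0.089 -0.28   0.011  1.946]
78 [-0.111 -0.421  0.011  2.946]
84 [-0.119 -0.564  0.01   3.946]
90 [-0.112 -0.707  0.01   4.946]
```

View pics/s6.png

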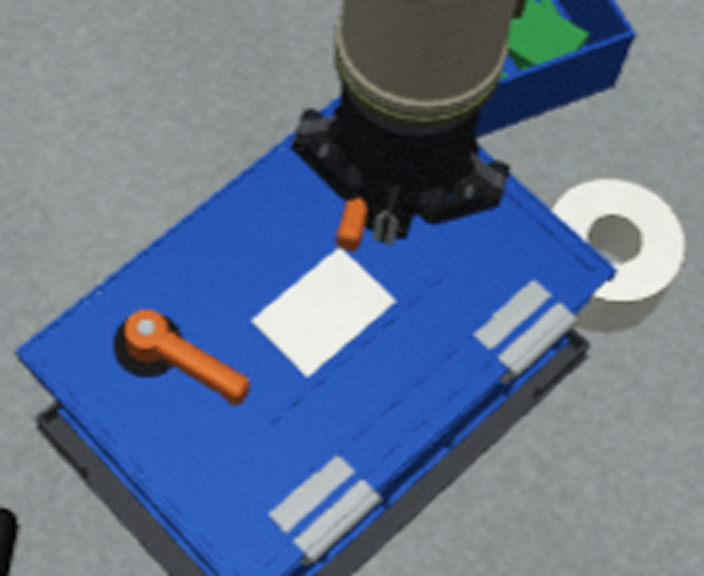

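The handle is following, with its tip at (350,240) and the finger at (390,228) pushing at about 4.5 N. I continue.

```bash
python3 -m pendant '[[-0.05,-0.14,0,1,1],[-0.09,-0.28,0,2,1],[-0.11,-0.42,0,3,1],[-0.12,-0.56,0,4,1],[-0.12,-0.68,0,5,1]]'
python3 nx.py L 22 145 90; python3 -m pendant '[[0,0,0,0,1]]'; python3 nx.py L 22 145 90 92 94 96
```

```text
clock: 12.7
position: [0.5698, 0.0858, 0.1455]
ee_rot: [0.605, 0.796, 0.002, 0.001]
ft_force: [3.7, 2.2, 1.0]
grip_width: 0.001
t 12.70 tote mm [-32.6  45.3 145.5] yaw 89.8 F(tote) [4.2 1.1 1. ] tz [ 0.003  0.001 -1.   ]
90 [-0.007 -0.036  0.012 -0.036]
clock: 12.82
position: [0.5688, 0.085, 0.1448]
ee_rot: [0.604, 0.797, 0.0, 0.0]
ft_force: [1.3, -0.4, 0.1]
grip_width: 0.001
t 12.82 tote mm [-33.7  44.8 144.8] yaw 89.9 F(tote) [ 1.1 -0.7  0.1] tz [ 0.001  0.    -1.   ]
90 [ 0.005 -0.008 -0.004 -0.008]
92 [-0.013 -0.052 -0.004  0.325]
94 [-0.03  -0.096 -0.004  0.658]
96 [-0.046 -0.141 -0.004  0.992]
```

```bash
python3 -m pendant '[[0,-0.03,0,0,1],[0,-0.06,0,0,1],[0,-0.08,0,0,1],[0,-0.08,0,0,1]]'; python3 nx.py L 22 145 90;python3 -m pendant '[[0,-0.03,0,0,1],[0,-0.05,0,0,1],[0,-0.05,0,0,1]]'; python3 nx.py L 22 145 90
```

```text
clock: 13.32
position: [0.5667, 0.0845, 0.1445]
ee_rot: [0.604, 0.797, 0.001, 0.001]
ft_force: [6.2, 1.8, -2.0]
grip_width: 0.0
t 13.32 tote mm [-35.9  44.9 144.5] yaw 89.9 F(tote) [ 6.5  0.  -2. ] tz [ 0.003  0.    -1.   ]
90 [ 0.003  0.047 -0.013 -0.014]
clock: 13.7
position: [0.5661, 0.0844, 0.1449]
ee_rot: [0.604, 0.797, 0.002, 0.002]
ft_force: [13.4, 2.4, -5.6]
grip_width: 0.004
t 13.70 tote mm [-36.5  44.9 144.9] yaw 89.9 F(tote) [13.5 -1.3 -5.6] tz [ 0.006  0.001 -1.   ]
90 [ 0.002  0.061 -0.003 -0.011]
```

The force climbs to 13.5 N with under 1 mm of motion, so the left latch is at its stop. I back off, rise and look.

```bash
python3 -m pendant '[[0,0.1,0,0,1],[0,0.4,0,0,1],[0,0.4,-0.6,0,1],[0,0.4,-1.4,0,1],[0,0.4,-1.6,0,1]]'
python3 -m pendant '[[-1,0,0,0,1],[-2,0,0,0,1],[-3,-0.2,0,0,1],[-4,-0.2,0,0,1],[-4,-0.2,0,0,1]]'
python3 nx.py R 29 145 0 10;  python3 -c "
from h import *
from workcell import camera
p,d=camera('side');cv2.imwrite('pics/s7.png',cv2.resize(p[120:300,200:420,::-1],None,fx=3.2,fy=3.2,interpolation=cv2.INTER_CUBIC))"
```

```text
clock: 14.32
position: [0.5801, 0.088, 0.2099]
ee_rot: [0.605, 0.796, 0.001, 0.001]
ft_force: [-0.7, -0.4, -1.0]
grip_width: 0.001
clock: 14.95
position: [0.614, -0.0725, 0.2073]
ee_rot: [0.607, 0.795, -0.001, 0.0]
ft_force: [0.3, 0.2, 0.1]
grip_width: 0.002
t 14.95 tote mm [ -32.9 -119.   207.3] yaw 89.5 F(tote) [0.3 0.1 0.1] tz [-0.001 -0.002 -1.   ]
0 [-0.117  0.676  1.556 -0.075]
10 [ 0.111  0.781  1.556 -1.742]
```

View pics/s7.png

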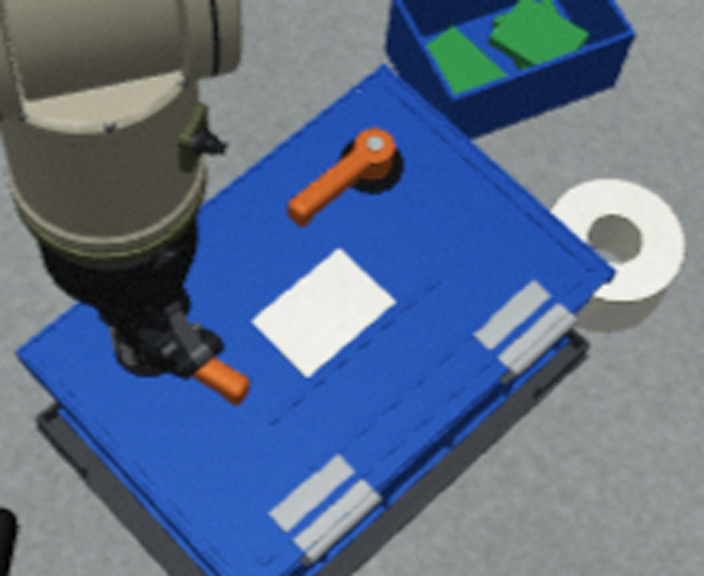

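The left handle now lies along the front edge, hub (375,145) to tip (298,213). Now I descend outside the right handle.

```bash
python3 -m pendant '[[0,0.4,0,0,1],[0,0.68,0.1,0,1],[0,0.68,0.6,0,1],[0,0.68,1.2,0,1],[0,0.68,1.55,0,1]]'
python3 -m pendant '[[0,0,0,0,1]]'
python3 nx.py R 18.5 145 6 12 18 24 30;  python3 -c "
from h import *
from workcell import camera
p,d=camera('side');cv2.imwrite('pics/s8.png',cv2.resize(p[120:300,200:420,::-1],None,fx=3.2,fy=3.2,interpolation=cv2.INTER_CUBIC))"
```

```text
clock: 15.62
position: [0.6391, -0.0608, 0.1435]
ee_rot: [0.605, 0.796, -0.001, -0.001]
ft_force: [-0.2, 0.2, -0.0]
grip_width: 0.001
clock: 15.75
position: [0.6394, -0.0608, 0.1445]
ee_rot: [0.605, 0.796, -0.001, -0.001]
ft_force: [-0.8, -0.3, 1.0]
grip_width: 0.004
t 15.75 tote mm [  -5.2 -114.7  144.5] yaw 89.9 F(tote) [-0.8 -0.1  1. ] tz [-0.003  0.    -1.   ]
6 [ 0.163  0.022 -0.011 -1.025]
12 [ 0.3    0.049 -0.011 -2.025]
18 [ 0.439  0.062 -0.011 -3.025]
24 [ 0.579  0.06  -0.011 -4.025]
30 [ 0.717  0.043 -0.011 -5.025]
```

View pics/s8.png

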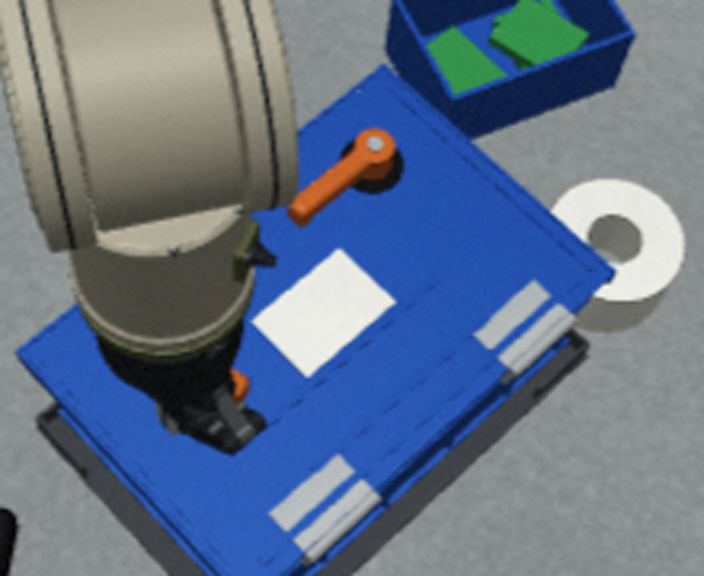

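The gripper is just outside the right handle, whose tip shows at (240,385). I push.

```bash
python3 -m pendant '[[0.16,0.02,0,-1,1],[0.3,0.05,0,-2,1],[0.44,0.06,0,-3,1],[0.58,0.06,0,-4,1],[0.72,0.04,0,-5,1]]'
python3 nx.py R 18.5 145 36 42 48 54 60
```

```text
clock: 16.42
position: [0.635, -0.0331, 0.1473]
ee_rot: [0.377, 0.926, 0.0, 0.001]
ft_force: [1.9, -0.8, -1.1]
grip_width: -0.001
t 16.43 tote mm [ -2.  -86.8 147.3] yaw 120.0 F(tote) [ 1.6 -1.3 -1.1] tz [ 0.002 -0.    -1.   ]
36 [ 0.168  0.019  0.058 -0.996]
42 [ 0.305  0.047  0.058 -1.996]
48 [ 0.444  0.059  0.058 -2.996]
54 [ 0.584  0.058  0.058 -3.996]
60 [ 0.722  0.042  0.057 -4.996]
```

```bash
python3 -m pendant '[[0.16,0.02,0.04,-1,1],[0.3,0.05,0.06,-2,1],[0.44,0.06,0.06,-3,1],[0.58,0.06,0.06,-4,1],[0.72,0.04,0.06,-5,1]]'
python3 nx.py R 18.5 145 66 72 78 84 90; python3 -c "
from h import *
from workcell import camera
p,d=camera('side');cv2.imwrite('pics/s9.png',cv2.resize(p[120:300,200:420,::-1],None,fx=3.2,fy=3.2,interpolation=cv2.INTER_CUBIC))"
```

```text
clock: 17.05
position: [0.6157, -0.0118, 0.1451]
ee_rot: [0.124, 0.992, 0.0, 0.001]
ft_force: [0.6, -0.2, 0.2]
grip_width: 0.002
t 17.05 tote mm [-14.8 -61.  145.1] yaw 150.0 F(tote) [ 0.5 -0.4  0.2] tz [ 0.003 -0.    -1.   ]
66 [ 0.138  0.042  0.002 -0.996]
72 [ 0.274  0.069  0.002 -1.996]
78 [ 4.130e-01  8.200e-02  2.000e-03 -2.996e+00]
84 [ 5.530e-01  8.000e-02  1.000e-03 -3.996e+00]
90 [ 6.910e-01  6.400e-02  1.000e-03 -4.996e+00]
```

View pics/s9.png

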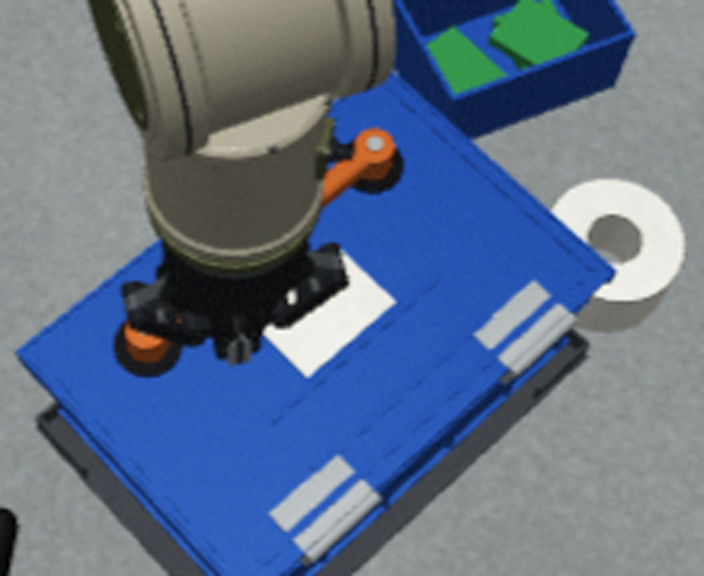

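```bash
python3 -m pendant '[[0.14,0.04,0,-1,1],[0.27,0.07,0,-2,1],[0.41,0.08,0,-3,1],[0.55,0.08,0,-4,1],[0.68,0.07,0,-5,1]]'
python3 -m pendant '[[0,0,0,0,1]]'; python3 nx.py R 18.5 145 90
python3 -m pendant '[[0.03,0,0,0,1],[0.05,0,0,0,1],[0.07,0,0,0,1],[0.07,0,0,0,1]]'; python3 nx.py R 18.5 145 90
```

```text
clock: 17.73
position: [0.5902, -0.0023, 0.1448]
ee_rot: [-0.136, 0.991, -0.0, 0.001]
ft_force: [3.8, -0.5, -0.6]
grip_width: 0.003
clock: 17.85
position: [0.5895, -0.0022, 0.1445]
ee_rot: [-0.134, 0.991, 0.0, 0.001]
ft_force: [-0.8, -0.5, -0.1]
grip_width: -0.005
t 17.85 tote mm [-37.5 -44.7 144.5] yaw 179.7 F(tote) [-0.9 -0.3 -0.1] tz [ 0.001  0.    -1.   ]
90 [ 0.001 -0.007 -0.012 -0.046]
clock: 18.35
position: [0.5884, -0.0023, 0.1445]
ee_rot: [-0.135, 0.991, -0.0, 0.002]
ft_force: [8.0, 1.2, -1.6]
grip_width: 0.0
t 18.35 tote mm [-38.5 -44.6 144.5] yaw 179.8 F(tote) [ 8.  -1.  -1.6] tz [ 0.004  0.001 -1.   ]
90 [-0.025 -0.011 -0.012 -0.038]
```

```bash
python3 -m pendant '[[0.04,0,0,0,1],[0.07,0,0,0,1],[0.07,0,0,0,1]]'; python3 nx.py R 18.5 145 90
python3 -m pendant '[[-0.1,0,0,0,1],[-0.5,0,0,0,1],[-0.5,0,-0.6,0,1],[-0.5,0,-1.4,0,1],[-0.5,0,-2.2,0,1]]'
python3 -m pendant '[[0,-1,0,0,1],[0,-2,-0.3,0,1],[0,-3,-0.5,0,1],[0,-4,-0.5,0,1],[0,-4.5,-0.5,0,1]]'
python3 - <<'E'
from h import *
from workcell import manip,camera
print(state(manip.get_obs()))
for n in ['side','top']:
  p,d=camera(n);np.save(f'pics/{n}10.npy',d);cv2.imwrite(f'pics/{n}10.png',p[:,:,::-1])
  a,b,c,e=(200,120,420,300) if n=='side' else (180,135,335,265)
  cv2.imwrite(f'pics/c10{n}.png',cv2.resize(p[b:e,a:c,::-1],None,fx=3.5,fy=3.2,interpolation=cv2.INTER_CUBIC))
  _,_,P,cal=load(n,10)
  Q=(P-O); tx=Q@X;ty=Q@Y;tz=Q[...,2]
  for x0,x1 in [(-104,-90),(-40,-20),(0,30),(60,80)]:
    out=[]
    for y0,y1 in [(-145,-120),(-15,15),(120,145)]:
      m=(tx>x0/1e3)&(tx<x1/1e3)&(ty>y0/1e3)&(ty<y1/1e3)&(tz>.1)&(tz<.145)
      out.append((m.sum(),round(float(np.median(tz[m])*1e3),1)) if m.sum()>5 else None)
    print(n,x0,out)
E
```

```text
clock: 18.73
position: [0.5877, -0.0025, 0.145]
ee_rot: [-0.135, 0.991, -0.0, 0.005]
ft_force: [18.0, 2.4, -6.8]
grip_width: 0.001
t 18.73 tote mm [-39.3 -44.5 145. ] yaw 179.8 F(tote) [17.9 -2.5 -6.8] tz [ 0.009  0.001 -1.   ]
90 [-0.044 -0.011 -0.    -0.033]
clock: 19.35
position: [0.6027, 0.0016, 0.2324]
ee_rot: [-0.135, 0.991, -0.0, -0.001]
ft_force: [0.6, -0.2, -0.4]
grip_width: 0.0
clock: 19.98
position: [0.6511, -0.174, 0.2514]
ee_rot: [-0.134, 0.991, -0.0, -0.001]
ft_force: [-1.0, 0.3, -0.7]
grip_width: 0.001
t 19.98 tote mm [ -24.7 -226.8  251.4] yaw 179.6 F(tote) [-0.9  0.5 -0.7] tz [-0.001 -0.001 -1.   ]
side -104 [(np.int64(30), 132.2), (np.int64(89), 132.9), (np.int64(62), 132.7)]
side -40 [(np.int64(128), 132.8), (np.int64(137), 132.9), (np.int64(105), 132.7)]
side 0 [(np.int64(209), 132.9), (np.int64(214), 133.5), (np.int64(161), 133.1)]
side 60 [(np.int64(144), 132.4), (np.int64(147), 133.0), (np.int64(116), 132.7)]
top -104 [(np.int64(57), 132.6), (np.int64(69), 132.0), (np.int64(60), 132.7)]
top -40 [(np.int64(75), 132.8), (np.int64(98), 132.8), (np.int64(82), 133.8)]
top 0 [(np.int64(117), 132.8), (np.int64(140), 133.1), (np.int64(123), 132.4)]
top 60 [(np.int64(74), 132.9), (np.int64(95), 133.6), (np.int64(78), 132.3)]
```

View pics/c10side.png

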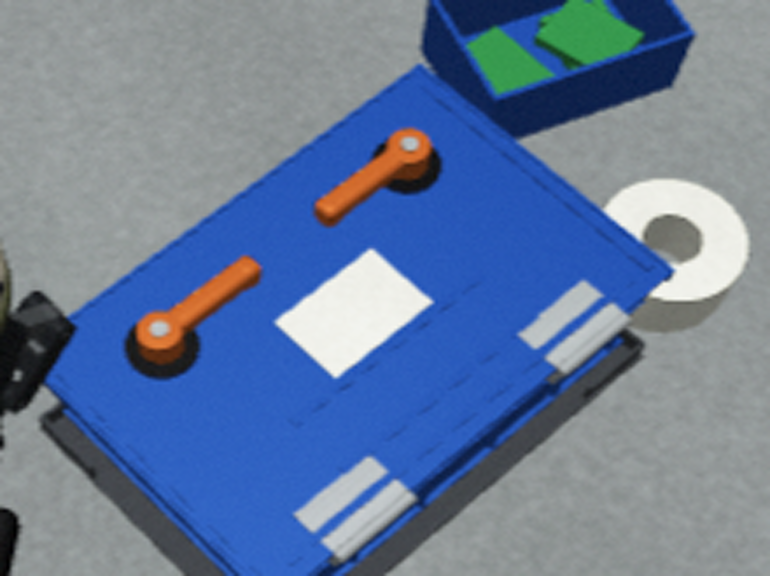

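View pics/c10top.png

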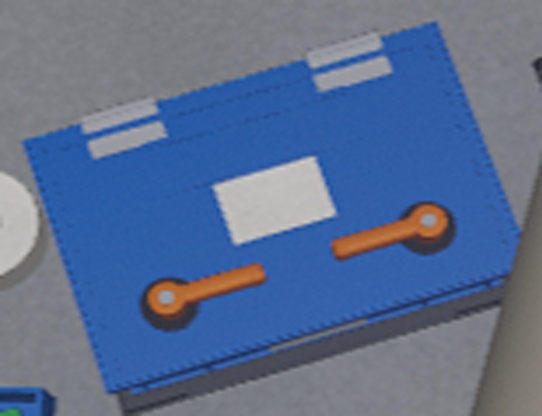

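```bash
python3 - <<'E'
from h import *
def hitz(n,u,v,z):
    c=np.load(f"pics/{n}_cal.npy",allow_pickle=True).item()
    f=210/np.tan(np.radians(c['vfov']/2)); ray=R.from_quat(c['rotation']).apply([(u-c['cx'])/f,(v-c['cy'])/f,1]); o=np.array(c['position'])
    return totepos(o+ray*(z-o[2])/ray[2])*1e3
for n,(a,b),l in [("top",(180,135),dict(LA=(166,297),LT=(264,271),RA=(428,219),RT=(334,246))),("side",(200,120),dict(LA=(409,143),LT=(322,206),RA=(159,328),RT=(253,263)))]:
    q={k:hitz(n,a+v[0]/3.5,b+v[1]/3.2,.1585) for k,v in l.items()}
    for s in "LR": e=q[s+'T']-q[s+'A']; print(n,s,q[s+'A'].round(1),np.arctan2(e[1],e[0]).round(3),np.hypot(*e[:2]).round(1))
a=cv2.imread('pics/top0.png').astype(int);b=cv2.imread('pics/top10.png').astype(int)
D=abs(a-b).max(2)
for nm,(x0,y0,x1,y1) in dict(roll=(150,183,186,226),bin=(128,250,200,302),scan=(340,160,392,214)).items(): print(nm,(D[y0:y1,x0:x1]>60).sum())
E
```

```text
top L [-56.3  94.2 158.5] -1.602 70.0
top R [-55.9 -96.  158.5] 1.562 68.4
side L [-56.8  95.9 158.5] -1.581 68.3
side R [-56.8 -94.3 158.5] 1.536 66.7
roll 0
bin 0
scan 528
```

View pics/top10.png

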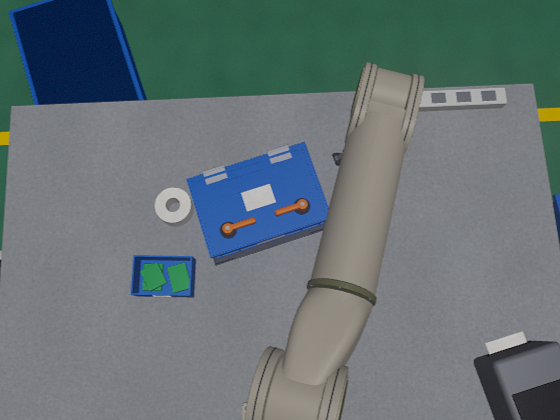

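```bash
python3 - <<'E'
import cv2
a=cv2.imread('pics/side0.png').astype(int);b=cv2.imread('pics/side10.png').astype(int)
D=abs(a-b).max(2); print((D[275:355,150:210]>60).sum(), (D[310:355,150:210]>60).sum())
from workcell import hand_in,manip
print(manip.get_obs()['ft_force'].round(1)); print(hand_in())
E
```

```text
5 0
[ 0.  -0.3 -0.4]
the job is handed in; nothing more can be done
None
```

The lid is shut and both latches are home. The job was handed in after about 20 s of robot time.

- **Lid:** I lowered it from about 0.77 rad with the shut fingers pressing at its front, slowing towards the gasket and ending at about 9 N. After I let go it measured 136.5 mm at the front, about 0.02 rad, as expected for resting on the gasket.
- **Latches:** I pushed the left handle to its stop first (13.5 N), then the right (18 N), and backed away from each.

**Last checks:**
- Lid top is flat at 132–134 mm everywhere, front corners 132.2–132.7 mm (tight is 132.5 mm).
- Handle angles from the two cameras are 1.58–1.60 rad on the left and 1.54–1.56 rad on the right. The target was 1.571 rad, so this is within reading error.
- The arm was clear of everything, with wrist force near zero.
- The label roll and parts bin show no change in the top view.
- The top-view comparison for the scanner failed because the arm hid it. The side view shows it essentially unchanged (5 differing pixels).

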